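# Tip, catch and softly close the cutlery caddy's lid

### The arm

A 6-joint arm with a two-finger parallel gripper is mounted at the origin on the work surface. World frame = base frame: x ahead of the robot, y to its left, z up, the work surface at z = 0. Lengths are in m, angles in rad, forces in N, time in s.
With the tool pointing down it reaches from about 0.375 to 0.925 m from the base axis. Payload 5.7 kg.
Tool frame: the origin (TCP) lies at the centre of the arm's flange, where the gripper is bolted on; the fingertips stand robot.tip_extent ahead of it and the grasp point (between the pads) lies 155 mm ahead of it (robot.tip_extent is the distance from the TCP to the fingertips, in m); z points along the fingers, y is the line along which they close (so a half turn about z gives the same grasp; the last joint's range is limited). The gripper opens to 85 mm and grips with 20 to 120 N. Pads are 22 mm wide; open, the fingers measure 114 mm over their backs; the gripper's body (76 mm by 85 mm) begins 54 mm behind the grasp point. The pads swing forward as they close: fully open they stand 13 mm farther back than shut.
Start: joints at [1.154, 0.359, 1.51, -0, 1.272, -0.115], TCP at [0.178, 0.573, 0.405] pointing down, gripper open.
Joint ranges: [-2.97, 2.97], [-1.01, 2.36], [0.21, 2.38], [-0.96, 4.11], [0.2, 2.71], [-2.98, 2.98]. Speed limits (rad/s): [2.39, 2.39, 3.14, 3.14, 3.14, 3.14].

### API

Orientations are given as a unit quaternion [x, y, z, w].
In Python, from station import robot gives the robot as it stands.
- The arm moves only by the shell command python3 -m crank 'ROWS'. ROWS is JSON, a list of rows, each a list of 3 entries, a list of its own where there are three numbers: the shift along the tool's x, y, z in m, then the turn, a rotation vector about the tool's x, y, z in rad, then the finger opening in m, from 0 to 0.0854. A call has 1 to 8 rows; each row shifts and turns the commanded pose from where the row before left it, along the tool's axes as they then stand; what a row does not reach is not made up. A row lasts 1/8 s, in which the tool goes at most 62.5 mm and 10.7 degrees, less where a joint would pass 70% of its speed; a pose out of reach is approached as far as the arm can. A call with a gripper value outside its range is refused whole. The fingers move at their own pace and stop on an object; the grip force is fixed at half the most. Time passes only in rows, so rows that do not move let the fingers close. It gives the time, the measured TCP pose, the force, the opening and the grip force at its end, in the units of the state.
- robot.read_state(): the state, without advancing time (a new reading comes with each control period).
- robot.snapshot(name): name is "scene" or "top" or "wrist"; returns a dict with "image" (480x640x3 uint8, red, green, blue), "z_map" (480x640 float32, m along the optical axis (not along the pixel's ray), 0 where there is no reading), "fx", "fy", "cx", "cy" (pixels), "origin" and "rotation" of the camera in the world. Camera axes: x right, y up, looking along -z (the intrinsics and any distortion apply to the point x, -y, -z); pixel columns grow to the right and rows downward; lengths in m; the calibration is good to about 2 mm. The wrist camera is an equidistant fisheye: a pixel r from the principal point sees the ray r / f radians off the axis. A picture is of the moment at which its call begins.
- robot.sign_off(): hands the job in; it is judged then, once.
The state is a dict: "t": time; "joints": joint angles; "qd": joint speeds; "joint_torque": joint torques, N m; "tcp_pos": TCP position; "ee_rot": TCP orientation; "ft_force": force on the tool from outside, world axes, zero at the start; "torque": the same for the moment, N m; "opening": opening from 0.0 (shut) to 1.0 (fully open); "grip_force": force on a finger pad.
Only numpy, scipy, OpenCV 4.12 (cv2) and the standard library are available. Lean on these libraries where they do the work, as an engineer would, in place of code of your own. Each camera call takes 0.05 s, during which the arm holds its last target. There are 200 camera calls.

### The job

The steel caddy's lid is leaning back open. With the gripper's fingers, tip it forward past upright and let it fall free, stop it on the back of a finger (or the outside of both, held shut) while it is still well open, then lower it gently until it is fully shut without slamming, and come away. Never pinch or force the lid, and leave everything else on the table undisturbed.

Things in the scene. Friction and masses are not known exactly. Their poses are not given: they have to be found in the camera images.
- caddy: open-topped stainless box fixed to the table, with three white plastic inserts inside: 140 mm deep (its own x), 200 mm wide (its own y), 110 mm high. Origin: centre of its underside. Its front, where the lid comes down, faces its own -x, roughly towards the robot's right (world -y, to within 35 degrees); the hinge is along the top of its back (+x) wall.
- lid (a joint): lid angle in rad: 0 shut flat on the rim, 1.57 upright, 1.85 leaning back on its stop, where it rests at the start. Damped hinge, hardly any friction: let go a little past upright (about 1.37) the lid needs some 1.5 to 3 s to fall to 0.8 and 1 to 1.5 s more to slam shut at 0.6 to 0.9 rad/s. It holds nowhere by itself except shut or on the back stop.
- lid_hinge (a point): middle of the hinge axis, 110 mm above the table, over the caddy's back face; its axes turn with the lid and at angle 0 are the caddy's. The lid is a flat stainless plate without a handle, 165 mm from hinge to free edge, 200 mm wide, 6 mm thick, 0.36 to 0.5 kg; its underside lies in the plane of the hinge axis.
- lid_edge (a point): middle of the lid's free edge, half-way through its thickness, 165 mm from the hinge along the lid's own -x; about 270 mm above the table at the start, 114 mm when shut. Shut, the lid overhangs the caddy's front wall by 25 mm, so a finger outside the box can carry it right down to the rim.
- ramekin_a: white ramekin, 80 mm across, 45 mm high, behind the caddy; loose, to be left alone. Origin: centre of its underside
- mug: white mug, 76 mm across, 85 mm high, beside the caddy's far end; loose, to be left alone. Origin: centre of its underside
- tin: plain round tin, 60 mm across, 60 mm high, before the caddy; loose, to be left alone. Origin: centre of its underside
- bowl: white bowl, 120 mm across, 50 mm high; loose, to be left alone. Origin: centre of its underside
- jar: glass jar with a steel cap, 70 mm across, 110 mm high; loose, to be left alone. Origin: centre of its underside
- carton: cardboard carton, 90 x 70 x 60 mm; loose, to be left alone. Origin: centre of its underside
- squeezer: white squeeze bottle, 60 mm across, 170 mm high; loose, to be left alone. Origin: centre of its underside

How it is judged:
By the outcome, as a careful person would: the job done as asked, in the order asked, and still so for the second after the job is handed in, with the robot touching nothing.
It also fails if it takes over 61 s, if anything falls off the work surface, if the arm or the gripper's body presses on something with over 40 N, if the wrist force passes 120 N, or if a joint passes its speed limit or range.

## Working session

There is one attempt and no reset: what is moved stays moved. The work goes in short steps, Python scripts to look and compute and a shell command to move; the robot and the scene stay as the last step left them, time stands still between calls to the robot, and variables do not carry over. Pictures are saved under pics/ and viewed, at most 10 in all, crops included, and the job is handed in when it is done.

```bash
mkdir -p pics
cat > h.py <<'E'
from station import robot
import numpy as np, cv2
from scipy.spatial.transform import Rotation as R
def snap(n):
    s=robot.snapshot(n); cv2.imwrite(f'pics/{n}_{robot.read_state()["t"]:.2f}.png',s['image'][:,:,::-1]); return s
def cloud(s):
    v,u=np.mgrid[:480,:640]; z=s['z_map']; 
    p=np.stack([(u-s['cx'])/s['fx']*z,-(v-s['cy'])/s['fy']*z,-z],-1)
    P=p@np.array(s['rotation']).T+np.array(s['origin']); P[z==0]=np.nan; return P
E
python3 - <<'E'
from h import *
for n in('scene','top'):
    s=snap(n); np.save(n+'.npy',cloud(s)); print(s['origin'],np.round(s['rotation'],3).tolist(),s['fx'],(s['z_map']==0).mean())
print(robot.read_state(),robot.tip_extent)
E
ls pics
```

```text
scene_0.05.pngTraceback (most recent call last):
  File "<stdin>", line 3, in <module>
  File "h.py", line 9, in cloud
    P=p@np.array(s['rotation']).T+np.array(s['origin']); P[z==0]=np.nan; return P
      ~^~~~~~~~~~~~~~~~~~~~~~~~~~
ValueError: matmul: Input operand 1 has a mismatch in its core dimension 0, with gufunc signature (n?,k),(k,m?)->(n?,m?) (size 4 is different from 3)
```

Rotation is a quaternion.

```bash
sed -i "s/np.array(s\['rotation'\]).T/R.from_quat(s['rotation']).as_matrix().T/" h.py
python3 - <<'E'
from h import *
for n in('scene','top'):
    s=snap(n); np.save(n+'.npy',cloud(s)); print(s['origin'],np.round(s['rotation'],3).tolist(),s['fx'],(s['z_map']==0).mean())
print(robot.read_state(),robot.tip_extent)
E
ls pics
```

```text
[ 1.53954579 -0.09839191  0.945118  ] [0.297, 0.271, 0.603, 0.689] 442.9398823983919 0.004111328125
[0.48141276 0.00591268 1.19174144] [0.041, -0.047, -0.703, 0.709] 465.1816305768304 0.003922526041666667
{'t': 0.15, 'joints': array([ 1.15388505e+00,  3.59392538e-01,  1.51123126e+00, -9.10204086e-06,
        1.27250341e+00, -1.15061337e-01]), 'qd': array([ 0.00062455, -0.00318107, -0.00273693,  0.001183  , -0.00035388,
       -0.00053142]), 'joint_torque': array([ 8.62343677e-04, -5.28028536e+01, -2.78928155e+01, -3.20838967e-05,
        8.24361399e-03, -4.12355973e-05]), 'tcp_pos': array([0.17824062, 0.57260959, 0.40399688]), 'ee_rot': array([ 1.50351283e-01,  9.88632340e-01, -7.41440638e-04, -1.97491881e-04]), 'ft_force': array([ 0.29378647, -0.33666613, -0.34104082]), 'torque': array([-0.04156307,  0.05775039, -0.02275275]), 'grip_force': 0.0, 'opening': 1.001163562166585} 0.1734
scene_0.05.png
scene_0.10.png
top_0.15.png
```

View pics/scene_0.10.png

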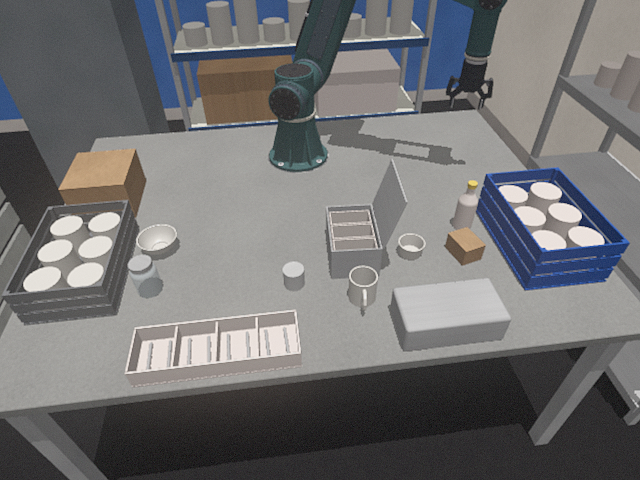

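View pics/top_0.15.png

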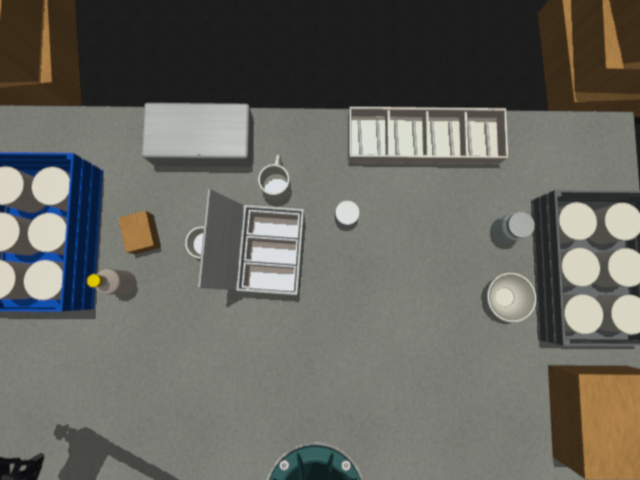

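The scene view shows the caddy at (355,240) with its lid leaning back to the right, the mug at (363,285), the tin at (293,275) and the ramekin at (411,245). In the top view the lid's free edge runs (210,191)–(199,287) and the rim corners are (247,206), (303,210), (298,295) and (240,290). The tin is at (347,214), the mug at (274,180), the squeezer at (105,281), and the ramekin is partly hidden behind the lid at (197,242).

Run:
```python
from h import *
T=np.load('top.npy'); S=np.load('scene.npy')
np.set_printoptions(precision=4,suppress=True)
def plane(q):
    q=q[~np.isnan(q).any(1)]; c=np.median(q,0)
    for _ in range(4):
        c=q.mean(0); n=np.linalg.svd(q-c,full_matrices=False)[2][2]; d=abs((q-c)@n); q=q[d<max(.003,2.5*d.std())] if _<3 else q
    return c,n,d.std()
m=np.zeros((480,640),np.uint8); cv2.fillPoly(m,[np.array([(213,198),(238,210),(232,282),(204,283)])],1)
c,n,e=plane(T[m>0]); 
if n[1]>0:n=-n
print('lid',c,n,e,'angle',np.pi/2+np.arcsin(-n[2]) ,np.pi/2+np.arcsin(n[2]),'yaw',np.arctan2(n[1],n[0]))
# rim: points at z .09-.125 in caddy area
P=T[195:305,190:315].reshape(-1,3); r=P[(abs(P[:,2]-.11)<.008)]
print('rim minarea',len(r),cv2.minAreaRect((r[:,:2]*1000).astype(np.float32)), cv2.boxPoints(cv2.minAreaRect((r[:,:2]*1000).astype(np.float32))))
# lid free edge
l=T[185:295,190:245].reshape(-1,3); l=l[abs((l-c)@n)<.005]; l=l[l[:,2]>.12]
h=np.cross([0,0,1],n);h/=np.linalg.norm(h); 
print('lid zmax',np.nanpercentile(l[:,2],[50,99,100]),'along',h,np.percentile((l)@h,[1,50,99]))
for nm,(u,v) in dict(tin=(347,214),mug=(274,182),ram=(194,242),sq=(95,281),bowl=(511,297),jar=(519,226),carton=(139,232)).items(): print(nm,T[v,u])
for nm,(u,v) in dict(ram=(411,245),mug=(363,285),tin=(293,270)).items(): print('S',nm,S[v-3:v+4:3,u])
```

```text
lid [0.5865 0.2048 0.1992] [-0.061  -0.9597  0.2744] 0.0005092424778408494 angle 1.2927998828042835 1.8487927707855096 yaw -1.6343200909827196
rim minarea 672 ((585.2832641601562, 111.36454010009766), (144.11219787597656, 200.6869354248047), 86.2359390258789) [[480.4259  46.0512]
 [680.6799  32.8765]
 [690.1406 176.6779]
 [489.8866 189.8526]]
lid zmax [0.2075 0.2707 0.2732] along [ 0.998  -0.0635  0.    ] [0.4787 0.575  0.6739]
tin [ 0.6768 -0.0736  0.0613]
mug [0.7698 0.113  0.0027]
ram [0.6099 0.3137 0.0075]
sq [0.505  0.4825 0.171 ]
bowl [ 0.4768 -0.4933  0.0074]
jar [ 0.6434 -0.4759  0.1108]
carton [0.6275 0.4347 0.0612]
S ram [[0.5762 0.2988 0.0142]
 [0.5849 0.2969 0.0098]
 [0.5957 0.2941 0.0076]]
S mug [[0.7264 0.117  0.0233]
 [0.7268 0.1176 0.0111]
 [0.7956 0.0999 0.0785]]
S tin [[ 0.6745 -0.0728  0.0581]
 [ 0.6854 -0.0737  0.0575]
 [ 0.6987 -0.0748  0.0595]]
```

```bash
cat >> h.py <<'E'
np.set_printoptions(precision=4,suppress=True)
X=np.array([.0645,.998,0]);X/=np.linalg.norm(X);Z=np.array([0,0,1.]);H=np.array([.5853,.1114,.11])+.07*X
HT=.0145   # half thickness over both backs, shut
def edge(th): return H+.165*(-np.cos(th)*X+np.sin(th)*Z)
def ori(al):
    t=np.sin(al)*X-np.cos(al)*Z; n=np.cos(al)*X+np.sin(al)*Z
    return np.stack([np.cross(n,t),n,t],1)
def tcp(P,al,L,off): # off: offset of tool axis from point P along tool y ; P is L short of tip
    M=ori(al); return P+M[:,1]*off-M[:,2]*(robot.tip_extent-L)
def delta(p,al):
    s=robot.read_state(); C=R.from_quat(s['ee_rot'])
    print('turn',(C.inv()*R.from_matrix(ori(al))).as_rotvec(),'shift now-frame',C.inv().apply(p-s['tcp_pos']),'after-turn frame',ori(al).T@(p-s['tcp_pos']),'world',p-s['tcp_pos'])
def lid():
    # lid angle from scene-camera points: plate plane through hinge axis
    s=snap('top'); P=cloud(s).reshape(-1,3); d=P-H; a=d@X; b=d@np.cross(X,Z); z=d@Z
    r=np.hypot(a,z); ok=(abs(abs(b)-.07)<.025)&(r>.05)&(r<.16)&(z>-.004); ang=np.arctan2(z[ok],-a[ok])
    h,e=np.histogram(ang,np.arange(-.05,2.1,.02)); i=h.argmax(); sel=abs(ang-e[i]-.01)<.03
    print('lid angle',np.median(ang[sel]),h.max(),s0:=robot.read_state()['t'])
E
python3 - <<'E'
from h import *
al=np.radians(30)
E0=edge(1.85)-0.006*(-np.sin(1.85)*X-np.cos(1.85)*Z)*1
print('edge',edge(1.85),'outer corner',E0)
p=tcp(edge(1.85)+.02*X,al,.028,HT); delta(p,al); delta(p+[0,0,.1],al); lid()
print(p)
E
```

```text
edge [0.5927 0.2266 0.2686] outer corner [0.5931 0.2324 0.267 ]
turn [-0.5226  0.0618 -0.232 ] shift now-frame [-0.5081 -0.2461  0.0025] after-turn frame [-0.436  -0.3117 -0.1774] world [ 0.4119 -0.386  -0.0022]
turn [-0.5226  0.0618 -0.232 ] shift now-frame [-0.508  -0.2463 -0.0975] after-turn frame [-0.436  -0.2617 -0.264 ] world [ 0.4119 -0.386   0.0978]
lid angle 1.831159425852691 577 0.2
[0.5902 0.1866 0.4018]
```

```bash
python3 -m crank '[[[0,0,-0.06],[0,0,0],0],[[0,0,-0.06],[0,0,0],0],[[0,0,0],[-0.1045,0.0124,-0.0464],0],[[0,0,0],[-0.1045,0.0124,-0.0464],0],[[0,0,0],[-0.1045,0.0124,-0.0464],0],[[0,0,0],[-0.1045,0.0124,-0.0464],0],[[0,0,0],[-0.1045,0.0124,-0.0464],0]]'
python3 - <<'E'
from h import *
al=np.radians(30); p=tcp(edge(1.85)+.02*X,al,.028,HT); delta(p+[0,0,.1],al)
E
```

```text
t: 1.08
tcp_pos: [0.1782, 0.5726, 0.5246]
ee_rot: [0.03, 0.965, 0.261, 0.009]
ft_force: [-0.5, 0.6, 0.1]
opening: -0.003
grip_force: 0.0
turn [0.0042 0.0001 0.0017] shift now-frame [-0.4355 -0.3221 -0.1609] after-turn frame [-0.436  -0.322  -0.1596] world [ 0.412  -0.386  -0.0228]
```

```bash
python3 -m crank '[[[-0.036,-0.027,-0.013],[0,0,0],0],[[-0.036,-0.027,-0.013],[0,0,0],0],[[-0.036,-0.027,-0.013],[0,0,0],0],[[-0.036,-0.027,-0.013],[0,0,0],0],[[-0.036,-0.027,-0.013],[0,0,0],0],[[-0.036,-0.027,-0.013],[0,0,0],0],[[-0.036,-0.027,-0.013],[0,0,0],0],[[-0.036,-0.027,-0.013],[0,0,0],0]]'
python3 - <<'E'
from h import *
al=np.radians(30); p=tcp(edge(1.85)+.02*X,al,.028,HT); delta(p+[0,0,.1],al)
E
```

```text
t: 2.08
tcp_pos: [0.4512, 0.3145, 0.5064]
ee_rot: [0.031, 0.965, 0.259, 0.008]
ft_force: [0.4, 1.2, -0.6]
opening: -0.004
grip_force: 0.0
turn [0.0012 0.0002 0.0001] shift now-frame [-0.1469 -0.1051 -0.0555] after-turn frame [-0.1469 -0.1051 -0.0554] world [ 0.1389 -0.1279 -0.0046]
```

```bash
python3 -m crank '[[[-0.037,-0.026,-0.014],[0,0,0],0],[[-0.037,-0.026,-0.014],[0,0,0],0],[[-0.037,-0.026,-0.014],[0,0,0],0],[[-0.036,-0.027,-0.0135],[0,0,0],0],[[0,-0.0125,0.0217],[0,0,0],0],[[0,-0.0125,0.0217],[0,0,0],0],[[0,0,0],[0,0,0],0]]'
python3 - <<'E'
from h import *
al=np.radians(30); p=tcp(edge(1.85)+.02*X,al,.028,HT); delta(p,al)
snap('scene'); s=robot.snapshot('scene'); cv2.imwrite('pics/c1.png',cv2.resize(s['image'][60:300,280:500,::-1],None,fx=2.5,fy=2.5,interpolation=cv2.INTER_CUBIC))
E
```

```text
t: 2.95
tcp_pos: [0.5888, 0.1877, 0.4496]
ee_rot: [0.032, 0.965, 0.259, 0.006]
ft_force: [-0.8, 1.1, 0.5]
opening: -0.0
grip_force: 0.0
turn [ 0.0003 -0.0041 -0.0024] shift now-frame [-0.0017 -0.0248  0.0409] after-turn frame [-0.0015 -0.0248  0.0409] world [ 0.0014 -0.0012 -0.0478]
```

View pics/c1.png

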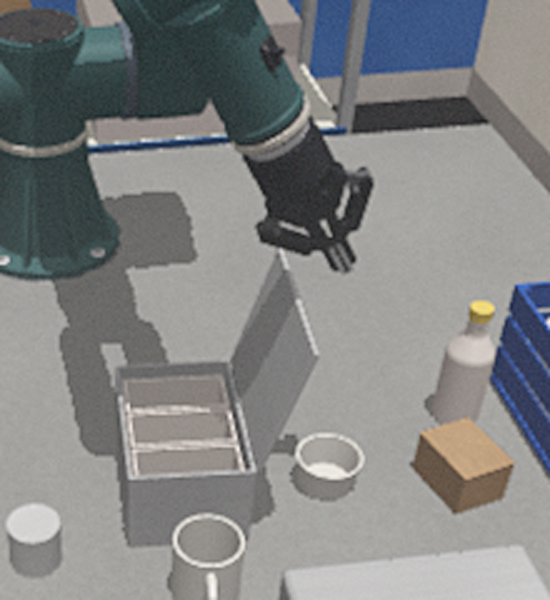

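The crop shows the shut fingers just above and behind the lid edge, tips at (345,265) and edge at (280,255)–(315,355). The knuckles bulge out at (265,235) and (360,180), so I'll measure how much finger is clear below them.

Run:
```python
from h import *
st=robot.read_state(); C=R.from_quat(st['ee_rot'])
Q=np.concatenate([cloud(robot.snapshot(n)).reshape(-1,3) for n in('scene','top')])
q=C.inv().apply(Q-st['tcp_pos']); k=(abs(q[:,0])<.06)&(abs(q[:,1])<.1)&(q[:,2]>.03)&(q[:,2]<.19)
q=q[k]; w=Q[k]
for z in np.arange(.05,.19,.008):
    a=q[(abs(q[:,2]-z)<.004)]
    if len(a)>3: print(round(z,3),len(a),'x',np.percentile(a[:,0],[2,98]),'y',np.percentile(a[:,1],[2,98]))
```

```text
0.05 27 x [-0.0352  0.0093] y [-0.0335  0.0393]
0.058 87 x [-0.0141  0.0105] y [-0.0377  0.0427]
0.066 151 x [-0.0213  0.0101] y [-0.0378  0.0465]
0.074 159 x [-0.0214  0.0068] y [-0.0447  0.0605]
0.082 274 x [-0.0201  0.012 ] y [-0.0573  0.0629]
0.09 148 x [-0.019   0.0108] y [-0.0552  0.0604]
0.098 115 x [-0.0197  0.012 ] y [-0.0518  0.0539]
0.106 100 x [-0.0205  0.0123] y [-0.0447  0.046 ]
0.114 93 x [-0.0165  0.0125] y [-0.0372  0.0422]
0.122 100 x [-0.0153  0.0123] y [-0.032   0.0343]
0.13 54 x [-0.0146  0.007 ] y [-0.0267  0.0256]
0.138 29 x [-0.0141  0.0071] y [-0.0121  0.0183]
0.146 32 x [-0.0136  0.006 ] y [-0.0119  0.0152]
0.154 31 x [-0.0138  0.0084] y [-0.0103  0.014 ]
0.162 29 x [-0.0154  0.0102] y [-0.0118  0.0138]
0.17 17 x [-0.0133  0.0084] y [-0.0069  0.0114]
0.178 65 x [-0.0529  0.0577] y [-0.0639 -0.0566]
0.186 83 x [-0.0558  0.0587] y [-0.0723 -0.0566]
```

```bash
sed -i 's/^HT=.0145/HT=.013/' h.py
python3 - <<'E'
from h import *
al=np.radians(30); 
p=tcp(edge(1.85)+.02*X,al,.02,HT); delta(p,al)
for th in (1.85,1.6,1.4,1.35):
    c=edge(th)+.006*(np.sin(th)*X+np.cos(th)*Z); print(th,'push tcp',tcp(c,al,.02,HT),'in tool', ori(al).T@(tcp(c,al,.02,HT)-p))
for th in (1.1,1.0,.8,.6,.4,.2,0,-.1): print(th,'catch tcp',tcp(edge(th),al,.02,-HT),'in tool', ori(al).T@(tcp(edge(th),al,.02,-HT)-p))
E
```

```text
turn [0.0017 0.0019 0.0015] shift now-frame [-0.0004 -0.0287  0.0357] after-turn frame [-0.0005 -0.0287  0.0358] world [ 0.0001 -0.007  -0.0453]
1.85 push tcp [0.5889 0.1671 0.4063] in tool [-0.     -0.0132 -0.0057]
1.6 push tcp [0.5863 0.1267 0.4141] in tool [ 0.     -0.0443 -0.0326]
1.4 push tcp [0.5842 0.0939 0.413 ] in tool [ 0.     -0.0734 -0.0481]
1.35 push tcp [0.5836 0.0857 0.4117] in tool [-0.     -0.0811 -0.0511]
1.1 catch tcp [0.5793 0.0188 0.3834] in tool [ 0.     -0.1533 -0.0601]
1.0 catch tcp [0.5784 0.0045 0.3752] in tool [ 0.     -0.1698 -0.0602]
0.8 catch tcp [ 0.5767 -0.0212  0.3547] in tool [ 0.     -0.2024 -0.0554]
0.6 catch tcp [ 0.5754 -0.0424  0.3295] in tool [ 0.     -0.2334 -0.0441]
0.4 catch tcp [ 0.5743 -0.0582  0.3006] in tool [ 0.     -0.2615 -0.027 ]
0.2 catch tcp [ 0.5737 -0.0679  0.2691] in tool [ 0.     -0.2857 -0.0046]
0 catch tcp [ 0.5735 -0.0712  0.2363] in tool [ 0.     -0.3049  0.0221]
-0.1 catch tcp [ 0.5736 -0.0704  0.2199] in tool [ 0.     -0.3124  0.0368]
```

```bash
python3 -m crank '[[[0,-0.0096,0.0119],[0,0,0],0],[[0,-0.0096,0.0119],[0,0,0],0],[[0,-0.0095,0.0119],[0,0,0],0],[[0,0,0],[0,0,0],0],[[0,-0.006,-0.0025],[0,0,0],0],[[0,-0.006,-0.0025],[0,0,0],0],[[0,-0.006,-0.005],[0,0,0],0],[[0,-0.006,-0.005],[0,0,0],0]]'
python3 -c "
from h import *
lid()"
```

```text
t: 4.15
tcp_pos: [0.5874, 0.1527, 0.4086]
ee_rot: [0.031, 0.965, 0.26, 0.009]
ft_force: [-0.3, 2.5, 4.9]
opening: -0.002
grip_force: 2.4
lid angle 1.755649106735592 303 4.2
```

```bash
python3 -m crank '[[[0,-0.0047,-0.0039],[0,0,0],0],[[0,-0.0047,-0.0039],[0,0,0],0],[[0,-0.0047,-0.0039],[0,0,0],0],[[0,-0.0047,-0.0039],[0,0,0],0],[[0,-0.0047,-0.0039],[0,0,0],0],[[0,-0.0052,-0.003],[0,0,0],0],[[0,-0.0052,-0.003],[0,0,0],0],[[0,0,0],[0,0,0],0]]'
python3 -c "
from h import *
lid()"
```

```text
t: 5.2
tcp_pos: [0.5843, 0.1102, 0.4122]
ee_rot: [0.031, 0.965, 0.259, 0.008]
ft_force: [0.5, -0.3, -0.7]
opening: 0.001
grip_force: 0.0
lid angle 1.4827556536664663 189 5.25
```

```bash
python3 -m crank '[[[0,-0.0052,-0.003],[0,0,0],0],[[0,-0.0052,-0.003],[0,0,0],0],[[0,-0.0052,-0.003],[0,0,0],0],[[0,0,0],[0,0,0],0]]'
python3 -c "
from h import *
lid()"
```

```text
t: 5.75
tcp_pos: [0.5834, 0.0923, 0.4126]
ee_rot: [0.031, 0.965, 0.259, 0.009]
ft_force: [-0.2, -0.3, 1.2]
opening: 0.002
grip_force: 0.0
lid angle 1.4268916934835252 15 5.8
```

```bash
python3 -m crank '[[[0,0.009,-0.0156],[0,0,0],0],[[0,0.009,-0.0156],[0,0,0],0],[[0,-0.0175,-0.01],[0,0,0],0],[[0,-0.026,-0.015],[0,0,0],0],[[0,-0.026,-0.015],[0,0,0],0]]'
python3 - <<'E'
from h import *
lid(); s=snap('scene'); cv2.imwrite('pics/c2.png',cv2.resize(s['image'][60:300,280:500,::-1],None,fx=2.5,fy=2.5,interpolation=cv2.INTER_CUBIC))
E
```

```text
t: 6.42
tcp_pos: [0.5778, 0.0112, 0.4486]
ee_rot: [0.031, 0.965, 0.259, 0.009]
ft_force: [-1.0, 0.5, 0.3]
opening: 0.0
grip_force: 0.0
lid angle 1.3767349649018799 79 6.475
```

View pics/c2.png

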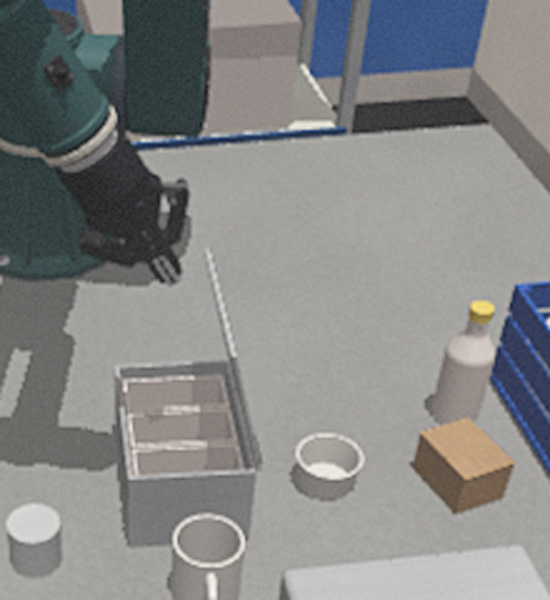

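The crop shows the lid a little past upright, its edge at (210,250) and hinge at (258,465), with the hand already in front of it, tips at (170,278). Next I lower into the catch position.

```bash
python3 -m crank '[[[0,-0.0116,0.0201],[0,0,0],0],[[0,-0.0116,0.0201],[0,0,0],0],[[0,-0.0116,0.0201],[0,0,0],0],[[0,0,0],[0,0,0],0]]'
python3 -c "
from h import *
lid()"
```

```text
t: 7.02
tcp_pos: [0.5774, 0.0129, 0.3773]
ee_rot: [0.032, 0.965, 0.26, 0.007]
ft_force: [-0.3, -0.7, -0.2]
opening: 0.001
grip_force: 0.0
lid angle 1.304583406721842 205 7.075
```

Lid at about 1.3 and falling freely; I wait with the fingers in place.

```bash
python3 -m crank '[[[0,0,0],[0,0,0],0],[[0,0,0],[0,0,0],0],[[0,0,0],[0,0,0],0],[[0,0,0],[0,0,0],0],[[0,0,0],[0,0,0],0],[[0,0,0],[0,0,0],0]]'
python3 -c "
from h import *
lid()"
```

```text
t: 7.82
tcp_pos: [0.5782, 0.0129, 0.3788]
ee_rot: [0.031, 0.965, 0.259, 0.008]
ft_force: [-0.6, -0.7, -0.3]
opening: -0.003
grip_force: 0.0
lid angle 1.159583498264896 398 7.875
```

```bash
python3 -m crank '[[[0,0,0],[0,0,0],0],[[0,0,0],[0,0,0],0],[[0,0,0],[0,0,0],0],[[0,0,0],[0,0,0],0],[[0,0,0],[0,0,0],0]]'
python3 - <<'E'
from h import *
lid(); s=snap('scene'); cv2.imwrite('pics/c3.png',cv2.resize(s['image'][60:300,280:500,::-1],None,fx=2.5,fy=2.5,interpolation=cv2.INTER_CUBIC))
for th in (1.05,1.0,.8,.6,.4,.2,0): delta(tcp(edge(th),np.radians(30),.02,-HT),np.radians(30))
E
```

```text
t: 8.5
tcp_pos: [0.5782, 0.0129, 0.3788]
ee_rot: [0.031, 0.965, 0.259, 0.008]
ft_force: [0.6, -0.3, 0.1]
opening: 0.001
grip_force: 0.5
lid angle 1.1165135926915293 399 8.55
turn [0.0012 0.0001 0.0002] shift now-frame [-0.0007 -0.0008 -0.0012] after-turn frame [-0.0007 -0.0008 -0.0012] world [ 0.0007 -0.0013  0.0007]
turn [0.0012 0.0001 0.0002] shift now-frame [-0.0007 -0.009  -0.0011] after-turn frame [-0.0007 -0.009  -0.0011] world [ 0.0002 -0.0084 -0.0036]
turn [0.0012 0.0001 0.0002] shift now-frame [-0.0007 -0.0416  0.0037] after-turn frame [-0.0007 -0.0416  0.0038] world [-0.0015 -0.0341 -0.0241]
turn [0.0012 0.0001 0.0002] shift now-frame [-0.0007 -0.0726  0.0149] after-turn frame [-0.0007 -0.0726  0.015 ] world [-0.0028 -0.0553 -0.0493]
turn [0.0012 0.0001 0.0002] shift now-frame [-0.0007 -0.1008  0.032 ] after-turn frame [-0.0007 -0.1007  0.0321] world [-0.0038 -0.0711 -0.0782]
turn [0.0012 0.0001 0.0002] shift now-frame [-0.0007 -0.125   0.0544] after-turn frame [-0.0007 -0.1249  0.0545] world [-0.0045 -0.0808 -0.1097]
turn [0.0012 0.0001 0.0002] shift now-frame [-0.0007 -0.1442  0.0811] after-turn frame [-0.0007 -0.1441  0.0813] world [-0.0047 -0.0841 -0.1424]
```

View pics/c3.png

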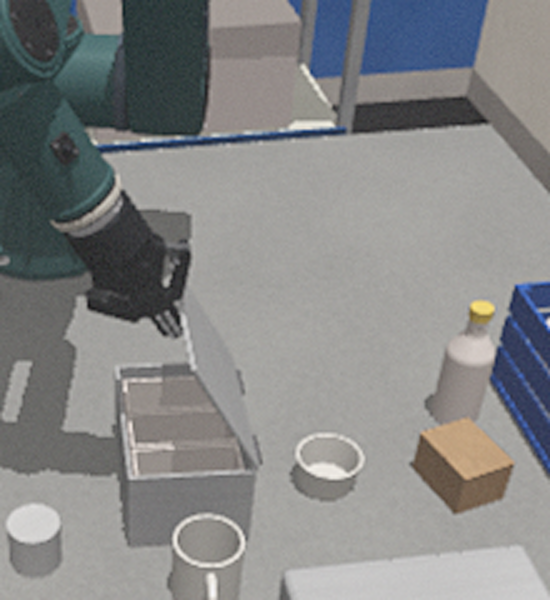

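The lid was caught and has stopped at about 1.06 rad, its edge on the finger backs at (185,310). Next I lower it slowly along its arc.

```bash
python3 -m crank '[[[0,-0.003,-0.0003],[0,0,0],0],[[0,-0.004,-0.0003],[0,0,0],0],[[0,-0.0041,0.0003],[0,0,0],0],[[0,-0.0041,0.0006],[0,0,0],0],[[0,-0.0041,0.0006],[0,0,0],0],[[0,-0.0041,0.0006],[0,0,0],0],[[0,-0.0041,0.0007],[0,0,0],0],[[0,-0.0041,0.0008],[0,0,0],0]]'
python3 -c "
from h import *
lid()
for th in (.8,.6,.4,.2,0): delta(tcp(edge(th),np.radians(30),.02,-HT),np.radians(30))"
```

```text
t: 9.6
tcp_pos: [0.5765, -0.0132, 0.3602]
ee_rot: [0.031, 0.965, 0.259, 0.008]
ft_force: [0.4, -0.0, 0.2]
opening: -0.0
grip_force: 0.3
lid angle 0.9235746640565121 601 9.65
turn [ 0.0008  0.0001 -0.    ] shift now-frame [-0.0007 -0.0092  0.0006] after-turn frame [-0.0007 -0.0092  0.0006] world [ 0.0002 -0.0077 -0.0051]
turn [ 0.0008  0.0001 -0.    ] shift now-frame [-0.0007 -0.0402  0.0118] after-turn frame [-0.0007 -0.0402  0.0118] world [-0.0011 -0.0289 -0.0303]
turn [ 0.0008  0.0001 -0.    ] shift now-frame [-0.0007 -0.0684  0.0289] after-turn frame [-0.0007 -0.0684  0.0289] world [-0.0021 -0.0447 -0.0592]
turn [ 0.0008  0.0001 -0.    ] shift now-frame [-0.0007 -0.0926  0.0512] after-turn frame [-0.0007 -0.0925  0.0513] world [-0.0028 -0.0544 -0.0907]
turn [ 0.0008  0.0001 -0.    ] shift now-frame [-0.0007 -0.1118  0.078 ] after-turn frame [-0.0007 -0.1118  0.0781] world [-0.003  -0.0577 -0.1235]
```

```bash
python3 -m crank '[[[0,-0.0041,0.0007],[0,0,0],0],[[0,-0.0041,0.0008],[0,0,0],0],[[0,-0.004,0.001],[0,0,0],0],[[0,-0.004,0.0012],[0,0,0],0],[[0,-0.004,0.0013],[0,0,0],0],[[0,-0.004,0.0014],[0,0,0],0],[[0,-0.0039,0.0015],[0,0,0],0],[[0,-0.0039,0.0016],[0,0,0],0]]'
python3 -c "
from h import *
lid()
for th in (.6,.4,.2,0): delta(tcp(edge(th),np.radians(30),.02,-HT),np.radians(30))" | sed 's/turn.*after/after/'
```

```text
t: 10.65
tcp_pos: [0.5751, -0.036, 0.3359]
ee_rot: [0.031, 0.965, 0.259, 0.009]
ft_force: [1.1, -1.1, -0.0]
opening: 0.005
grip_force: 0.6
lid angle 0.7246255324143557 651 10.7
after-turn frame [-0.0007 -0.0083  0.0022] world [ 0.0003 -0.0061 -0.006 ]
after-turn frame [-0.0007 -0.0364  0.0193] world [-0.0007 -0.0219 -0.0349]
after-turn frame [-0.0007 -0.0606  0.0417] world [-0.0013 -0.0316 -0.0664]
after-turn frame [-0.0007 -0.0798  0.0684] world [-0.0015 -0.0349 -0.0992]
```

```bash
python3 -m crank '[[[0,-0.0038,0.0017],[0,0,0],0],[[0,-0.0037,0.0018],[0,0,0],0],[[0,-0.0036,0.0019],[0,0,0],0],[[0,-0.0035,0.002],[0,0,0],0],[[0,-0.0035,0.0021],[0,0,0],0],[[0,-0.0034,0.0022],[0,0,0],0],[[0,-0.0033,0.0023],[0,0,0],0],[[0,-0.0033,0.0024],[0,0,0],0]]'
python3 -c "
from h import *
lid()
for th in (.4,.2,.1,0): delta(tcp(edge(th),np.radians(30),.02,-HT),np.radians(30))" | sed 's/turn.*after/after/'
```

```text
t: 11.7
tcp_pos: [0.5741, -0.052, 0.3076]
ee_rot: [0.031, 0.965, 0.259, 0.009]
ft_force: [-0.4, -2.1, 0.2]
opening: 0.003
grip_force: 1.1
lid angle 0.5388048531301096 629 11.75
after-turn frame [-0.0007 -0.0084  0.0027] world [ 0.0004 -0.0059 -0.0065]
after-turn frame [-0.0007 -0.0326  0.0251] world [-0.0003 -0.0157 -0.038 ]
after-turn frame [-0.0007 -0.0428  0.038 ] world [-0.0004 -0.0181 -0.0543]
after-turn frame [-0.0007 -0.0518  0.0518] world [-0.0005 -0.0189 -0.0708]
```

```bash
python3 -m crank '[[[0,-0.0033,0.0022],[0,0,0],0],[[0,-0.0033,0.0023],[0,0,0],0],[[0,-0.0032,0.0024],[0,0,0],0],[[0,-0.0031,0.0025],[0,0,0],0],[[0,-0.003,0.0026],[0,0,0],0],[[0,-0.003,0.0027],[0,0,0],0],[[0,-0.003,0.0028],[0,0,0],0],[[0,-0.0029,0.0029],[0,0,0],0]]'
python3 -c "
from h import *
lid()
for th in (.2,.1,.05,0): delta(tcp(edge(th),np.radians(30),.02,-HT),np.radians(30))" | sed 's/turn.*after/after/'
```

```text
t: 12.75
tcp_pos: [0.5734, -0.0635, 0.2775]
ee_rot: [0.031, 0.965, 0.259, 0.009]
ft_force: [-1.5, -6.7, 1.4]
opening: 0.002
grip_force: 2.6
lid angle 0.3450462813043695 631 12.8
after-turn frame [-0.0007 -0.0076  0.0048] world [ 0.0004 -0.0042 -0.0079]
after-turn frame [-0.0007 -0.0179  0.0176] world [ 0.0002 -0.0067 -0.0242]
after-turn frame [-0.0007 -0.0225  0.0245] world [ 0.0002 -0.0073 -0.0324]
after-turn frame [-0.0007 -0.0268  0.0315] world [ 0.0002 -0.0075 -0.0407]
```

```bash
python3 -m crank '[[[0,-0.0023,0.001],[0,0,0],0],[[0,-0.0023,0.0012],[0,0,0],0],[[0,-0.0021,0.0017],[0,0,0],0],[[0,-0.0021,0.0017],[0,0,0],0],[[0,-0.0021,0.0017],[0,0,0],0],[[0,-0.0021,0.0017],[0,0,0],0]]'
python3 -c "
from h import *
lid()
for th in (.1,0): delta(tcp(edge(th),np.radians(30),.02,-HT),np.radians(30))" | sed 's/turn.*after/after/'
```

```text
t: 13.55
tcp_pos: [0.5728, -0.0698, 0.2633]
ee_rot: [0.031, 0.965, 0.259, 0.008]
ft_force: [-0.7, -1.3, -0.9]
opening: -0.001
grip_force: 0.5
lid angle 0.24183992338892873 613 13.6
after-turn frame [-0.0008 -0.0054  0.0086] world [ 0.0008 -0.0004 -0.0101]
after-turn frame [-0.0008 -0.0143  0.0225] world [ 0.0007 -0.0012 -0.0266]
```

```bash
python3 -m crank '[[[0,-0.0016,0.002],[0,0,0],0],[[0,-0.0016,0.002],[0,0,0],0],[[0,-0.0016,0.002],[0,0,0],0],[[0,-0.0016,0.002],[0,0,0],0],[[0,-0.0016,0.002],[0,0,0],0],[[0,-0.0015,0.002],[0,0,0],0],[[0,-0.0015,0.002],[0,0,0],0],[[0,0,0],[0,0,0],0]]'
python3 -c "
from h import *
lid()
for th in (.1,0): delta(tcp(edge(th),np.radians(30),.02,-HT),np.radians(30))" | sed 's/turn.*after/after/'
```

```text
t: 14.6
tcp_pos: [0.5727, -0.0723, 0.2456]
ee_rot: [0.031, 0.965, 0.259, 0.008]
ft_force: [0.5, -1.1, -0.8]
opening: -0.006
grip_force: 0.9
lid angle 0.13531584714812747 569 14.65
after-turn frame [-0.0007  0.0053 -0.0052] world [0.0008 0.002  0.0071]
after-turn frame [-0.0007 -0.0037  0.0087] world [ 0.0008  0.0011 -0.0094]
```

```bash
python3 -m crank '[[[0,-0.0012,0.0016],[0,0,0],0],[[0,-0.0012,0.0016],[0,0,0],0],[[0,-0.0012,0.0016],[0,0,0],0],[[0,-0.0012,0.0016],[0,0,0],0],[[0,-0.001,0.0014],[0,0,0],0],[[0,-0.001,0.0014],[0,0,0],0],[[0,-0.001,0.0014],[0,0,0],0],[[0,0,0],[0,0,0],0]]'
python3 - <<'E'
from h import *
lid(); s=snap('scene'); cv2.imwrite('pics/c4.png',cv2.resize(s['image'][100:300,260:480,::-1],None,fx=2.5,fy=2.5,interpolation=cv2.INTER_CUBIC))
E
```

```text
t: 15.65
tcp_pos: [0.5726, -0.0736, 0.2328]
ee_rot: [0.031, 0.965, 0.259, 0.008]
ft_force: [0.4, 0.2, 0.3]
opening: -0.0
grip_force: 0.0
lid angle 0.05961351587193818 608 15.7
```

View pics/c4.png

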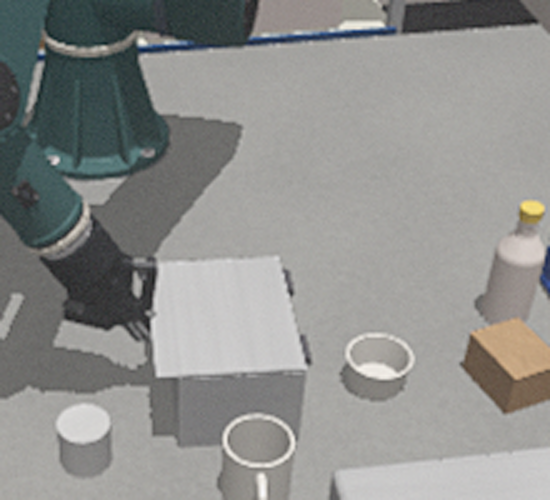

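The crop shows the lid lying flat and shut on the box, front edge at (152,265)–(155,375), with the fingers just in front at (145,330) and no contact force. Now I come away, forward first and then up.

```bash
python3 -m crank '[[[0,-0.005,-0.001],[0,0,0],0],[[0,-0.0087,-0.005],[0,0,0],0],[[0,-0.0173,-0.01],[0,0,0],0],[[0,-0.026,-0.015],[0,0,0],0],[[0,0.0,-0.04],[0,0,0],0],[[0,0.0,-0.05],[0,0,0],0],[[0,0,-0.04],[0,0,0],0],[[0,0,0],[0,0,0],0]]'
python3 - <<'E'
from h import *
lid(); s=snap('scene'); T=cloud(robot.snapshot('top')); T0=np.load('top.npy')
for nm,(u,v) in dict(tin=(347,214),mug=(274,182),sq=(95,281),bowl=(511,297),jar=(519,226),carton=(139,232)).items(): print(nm,T[v,u]-T0[v,u])
cv2.imwrite('pics/c5.png',s['image'][:,:,::-1])
E
```

```text
t: 16.75
tcp_pos: [0.565, -0.2068, 0.3465]
ee_rot: [0.032, 0.966, 0.257, 0.012]
ft_force: [0.1, -0.9, -0.1]
opening: 0.005
grip_force: 0.0
lid angle 0.05894946312459321 578 16.8
tin [ 0.0003 -0.0001 -0.0015]
mug [-0.0015 -0.0005  0.006 ]
sq [-0.     -0.0001  0.0002]
bowl [0.0019 0.2113 0.5012]
jar [-0.0705  0.2097  0.4706]
carton [ 0.0004  0.0011 -0.0029]
```

View pics/c5.png

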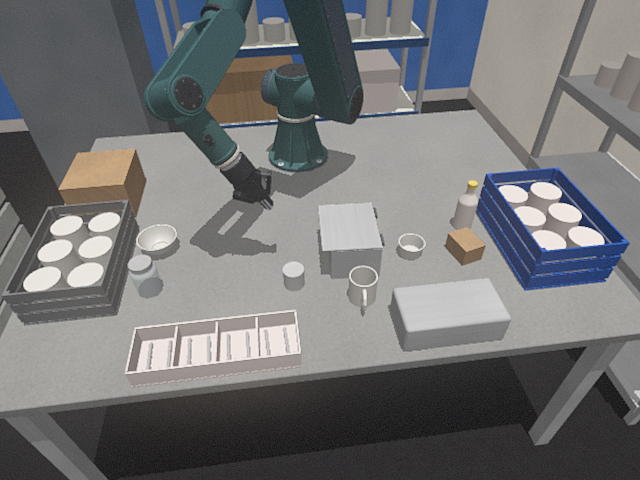

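The lid is shut at (350,230) and the hand is clear at (255,190). The bowl at (157,240), jar at (143,275) and the other objects are where they began; the bowl and jar depth differences come from the arm blocking the top camera.

```bash
python3 -c "
from station import robot
print(robot.sign_off())"
```

```text
the job is handed in; nothing more can be done
None
```

The lid is fully shut: I tipped it past upright and let it fall free, caught it on the backs of the shut fingers at about 1.06 rad, and lowered it gently (about 17 s, wrist force never read above about 7 N). The hand is clear, nothing else looks moved, and the job is handed in.

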